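Set the lens focus and hold the light flap at balance

ROBOT

A 7-joint arm with a two-finger parallel gripper is mounted at the origin on the work surface. World frame = base frame: x ahead of the robot, y to its left, z up, the work surface at z = 0. Lengths are in m, angles in rad, forces in N, time in s.
With the tool pointing down it reaches from about 0.4 to 0.875 m from the base axis. Payload 4.4 kg.
Tool frame: the origin (TCP) lies at the very end of the fingers, on their centre line; the grasp point (between the pads) lies 19 mm behind it; z points along the fingers, y is the direction in which the jaws open and shut (so a half turn about z gives the same grasp; the last joint's range is limited). The gripper opens to 85 mm and grips with 20 to 120 N. Pads are 22 mm wide; open, the fingers measure 114 mm over their backs; the gripper's body (76 mm by 85 mm) begins 54 mm behind the grasp point. The pads swing forward as they close: fully open they stand 13 mm farther back than shut.
Start: joints at [-1.302, 0.628, 0.038, 1.517, -0.027, 0.996, -0.02], TCP at [0.214, 0.614, 0.231] pointing down, gripper open.
Joint ranges: [-3.06, 3.06], [-0.37, 2.12], [-1.25, 1.32], [0.18, 2.47], [-1.1, 4.24], [0.23, 1.98], [-2.94, 2.94]. Speed limits (rad/s): [2.57, 2.57, 3.14, 3.14, 3.14, 3.14, 3.14].

INTERFACE

Orientations are given as a rotation vector (axis times angle).
In Python, from rig import arm gives the robot as it stands.
- The arm moves only by the shell command python3 -m pendant 'ROWS' [FORCE]. ROWS is JSON, a list of rows, each an object of numbers: "grip": the closure, from 0 (fully open) to 1 (shut); "x", "y", "z": the shift along the tool's x, y, z in mm; "ax", "ay", "az": the turn, a rotation vector about the tool's x, y, z in rad. A call has 1 to 8 rows; each row is the pose to reach, as a shift and turn from the pose commanded when the call began, along the tool's axes at that moment; what a row does not reach only later rows make up. A row lasts 1/10 s, in which the tool goes at most 50 mm and 8.59 degrees, less where a joint would pass 70% of its speed; a pose out of reach is approached as far as the arm can. A call with a gripper value outside its range is refused whole. The fingers move at their own pace and stop on an object; FORCE is the grip in N (left out, the last holds). Time passes only in rows, so rows that repeat a pose let the fingers close. It gives the time, the measured TCP pose, the force and the opening at its end, in the units of the state.
- arm.state(): the state, without advancing time (a new reading comes with each control period).
- arm.read_camera(name): name is "scene" or "top" or "wrist"; returns the picture (400x640x3 uint8, red, green, blue); there is no depth.
- arm.camera_params(name): a dict with "camera_matrix" (3x3 intrinsics, pixels), "dist_coeffs" ([k1, k2, p1, p2, k3] as OpenCV has them; the pictures are not rectified), "R" (3x3) and "t" (3): a world point X has camera coordinates R X + t. Camera axes: x right, y down, z forward; pixel columns grow to the right and rows downward; lengths in m; the calibration is good to about 2 mm. A picture is of the moment at which its call begins: read the wrist's pose just before it. camera_params takes no time and is no camera call; for the wrist camera it gives the pose at the moment of the call.
- arm.job_done(): hands the job in, once; it reports no verdict.
The state is a dict: "time_s": time; "joint_pos": joint angles; "qd": joint speeds; "effort": joint torques, N m; "tcp_pos": TCP position; "tool_rot": TCP orientation; "contact_force": force on the tool from outside, world axes, zero at the start; "ft_torque": the same for the moment, N m; "grip_width": opening from 0.0 (shut) to 1.0 (fully open).
Only numpy, scipy, OpenCV 4.12 (cv2) and the standard library are available. Lean on these libraries where they do the work, as an engineer would, in place of code of your own. Each camera call takes 0.05 s, during which the arm holds its last target.

TASK

On the lens checking stand, first turn the black handwheel on its column until the lens carriage's white pointer lines up with the red marker on the scale, moving the carriage only by the wheel and leaving the marker alone. Then swing the chamber's yellow flap up by its steel bar to its balance point, where it stands straight up and would fall either way, without letting it go over the back. Finish holding the flap still there between the fingers, pointer still on the marker, so that a colleague can fix the stay; do not knock the other things about.

Things in the scene. Friction and masses are not known exactly. Their poses are not given: they have to be found in the camera images.
- stand: Fixed lens checking stand: grey base plate 220 (x) x 400 (y) x 15 mm, origin under its centre. Its +x points away from the robot, +y left (yaw within 0.25 rad). On it, right to left: the handwheel's column at x -10, y -150 mm, the lens carriage, and the black light chamber, an open-topped box (x -33 to 61, y 42 to 158 mm, top 94 mm above the table) that the flap covers.
- wheel_grip (a point): Centre of the black handwheel, half-way up its rim: solid and round with fine ribs, 56 mm across, 25 mm thick, upright axis, top 125 mm above the table, on a 50 mm square column that ends 5 mm below it. Grip it across from above at any yaw. It stays where it is left and takes about 0.05 N m to turn.
- wheel (a joint): Turn of the handwheel, rad: 0 at its start (a stop), growing clockwise seen from above, to 5.5 at most. Each rad clockwise moves the carriage 10 mm along the stand's +y, towards the chamber; anticlockwise brings it back.
- pointer (a point): Tip of the white pointer (4 mm wide) on the robot's side of the lens carriage, about 31 mm above the table; it moves with the carriage along the stand's y.
- carriage: Lens carriage: aluminium slide 60 x 40 mm with a black lens lying along the stand's y (44 mm in diameter, 60 mm long, its top 74 mm above the table); origin at the centre of the slide's underside, axes as the stand. Driven by the handwheel; not to be pushed.
- marker_line (a point): Centre of the red marker's line (4 mm wide) on the scale rail at the robot's side of the carriage, axes as the stand. It stands at a different place each time, 22 to 38 mm further along the stand's +y than the pointer's start. The pointer is on it when both have the same y in the stand's frame. Stiff, not to be moved.
- flap (a joint): Angle of the yellow flap about its hinge: 0 shut (lying level on the chamber, towards the robot), 1.571 straight up = its balance point, 2.6 fallen open over the back (away from the robot). The hinge runs along the stand's y and is nearly free: away from upright the flap falls shut or open if let go. It weighs 0.2 to 0.34 kg.
- flap_bar (a point): Middle of the loop's cross bar, parallel to the hinge and 130 mm from it: 12 mm round, 90 mm long; 36 mm clear gap to the plate's edge. Shut, it is 98 mm above the table with 30 mm clear to the chamber's front wall; pinch it from above, fingers closing across it; it turns between the fingers as the flap swings. Upright, it is 228 mm above the table.
- flap_hinge (a point): Point on the hinge axis at the middle of the flap's width, 98 mm above the table, at the chamber's far top edge. The flap is a yellow plate 108 mm wide, 6 mm thick, from 3 to 88 mm off the axis, centred on it; beyond it stands a loop of 12 mm round steel bar.
- barrel_a: Bystander: black lens barrel standing on end, 60 mm in diameter, 100 mm tall; origin under its foot.
- barrel_b: Bystander: black lens barrel standing on end, 60 mm in diameter, 110 mm tall; origin under its foot.
- bottle: Bystander: small clear bottle, 44 mm in diameter, 110 mm tall; origin under its foot.
- brush_cup: Bystander: clear cup, 70 mm in diameter, 90 mm tall, with brushes that reach up to 175 mm; origin under its foot.
- spanner: Bystander: steel wrench lying flat, 150 mm long.
- lens_cap: Bystander: black lens cap, 46 mm in diameter, 10 mm thick, lying on the stand's base plate behind the carriage; origin under its centre.
- spare_ring: Bystander: aluminium ring, 48 mm in diameter, 12 mm high, lying on the stand's base plate behind the carriage; origin under its centre.

How it is judged:
By the outcome, as a careful person would: the job done as asked, in the order asked, and still so for the second after the job is handed in, while the arm keeps its last pose, push and grip.
It also fails if it takes over 61 s, if anything falls off the work surface, if the arm or the gripper's body presses on something with over 40 N, if the wrist force passes 120 N, or if a joint passes its speed limit or range.

## Working session

There is one attempt and no reset: what is moved stays moved. The work goes in short steps, Python scripts to look and compute and a shell command to move; the robot and the scene stay as the last step left them, time stands still between calls to the robot, and variables do not carry over. Pictures are saved under pics/ and viewed, and the job is handed in when it is done.

```bash
ls; mkdir -p pics; python3 - <<'E'
from rig import arm
import cv2
s=arm.state(); print(s)
for n in ["scene","top","wrist"]:
    im=arm.read_camera(n); cv2.imwrite(f"pics/{n}0.png",im[:,:,::-1]); p=arm.camera_params(n); print(n,p)
E
```

```text
pics
{'time_s': 0.0, 'joint_pos': array([-1.30181611,  0.6293277 ,  0.03842139,  1.51838407, -0.02700095,
        0.9962953 , -0.01999765]), 'qd': array([-2.47966138e-05, -1.15747353e-03, -3.92768236e-04, -7.69789356e-04,
        2.27178881e-04,  8.74877409e-04,  8.01690495e-04]), 'effort': array([ 9.69634166e-04, -5.63410771e+01,  1.22617912e+00, -1.93439448e+01,
        1.09073496e-02,  1.04181049e-02,  2.26327688e-05]), 'tcp_pos': array([0.21331881, 0.61333057, 0.23039552]), 'tool_rot': array([-5.23340172e-01, -3.09738546e+00,  2.94102931e-03]), 'contact_force': array([-0.64468359, -0.11127901,  0.29047992]), 'ft_torque': array([ 0.01363926,  0.00344419, -0.02624376]), 'grip_width': 1.0020810097226693}
scene {'camera_matrix': array([[400.80838756,   0.        , 325.02833497],
       [  0.        , 400.80838756, 195.7995395 ],
       [  0.        ,   0.        ,   1.        ]]), 'dist_coeffs': array([0.01693956, 0.        , 0.        , 0.        , 0.        ]), 'R': array([[ 7.81127491e-01,  6.24371448e-01, -3.72244063e-04],
       [ 3.54453444e-01, -4.43933939e-01, -8.22973519e-01
[... 351 characters left out ...]
, 0.        , 0.        ]), 'R': array([[-0.0039103 , -0.99982978, -0.01803107],
       [-0.98741797,  0.00671097, -0.15798959],
       [ 0.1580837 ,  0.01718641, -0.98727614]]), 't': array([0.02879993, 0.5202597 , 1.59456457])}
wrist {'camera_matrix': array([[323.39890085,   0.        , 321.48978722],
       [  0.        , 323.39890085, 202.7140187 ],
       [  0.        ,   0.        ,   1.        ]]), 'dist_coeffs': array([-0.04746128,  0.        ,  0.        ,  0.        ,  0.        ]), 'R': array([[ 0.32818461,  0.9446116 , -0.00194367],
       [ 0.90290488, -0.31308852,  0.29451378],
       [ 0.27759259, -0.09840984, -0.95564526]]), 't': array([-0.64920717, -0.03868791,  0.37993852])}
```

View pics/scene0.png

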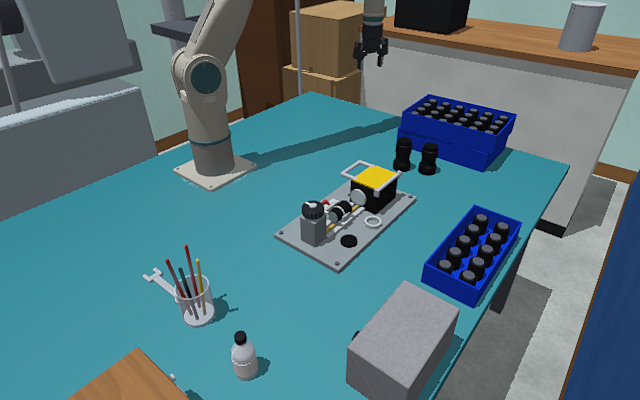

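View pics/top0.png

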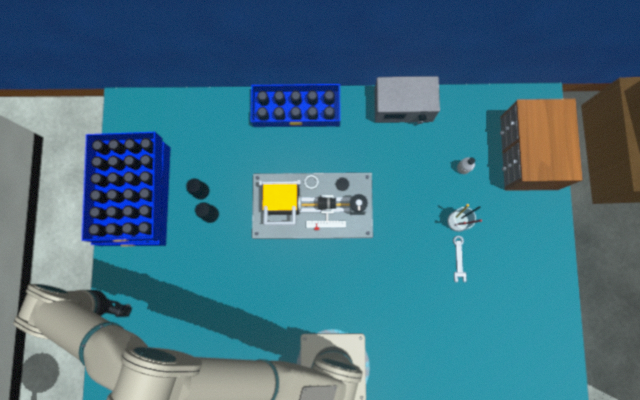

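View pics/wrist0.png

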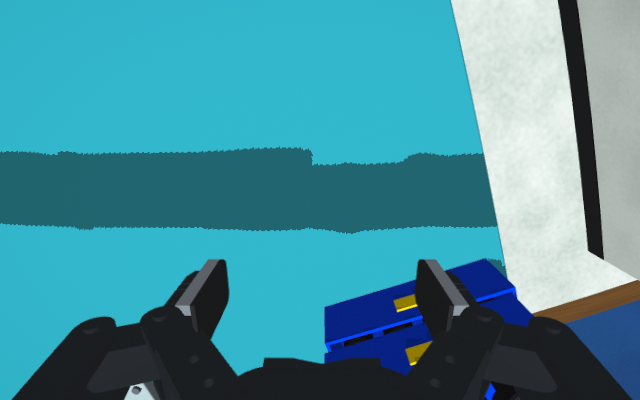

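The top view shows the stand at about x 252–372, y 173–238, with the wheel at (358,204), the marker red at (317,227), and the flap bar at about (281,220). The scene view shows the same layout, with the wheel at (313,209) and the bar at about (362,172). I'll enlarge both.

```bash
python3 - <<'E'
import cv2
a=cv2.imread("pics/top0.png")[165:245,245:380]; cv2.imwrite("pics/topc.png",cv2.resize(a,None,fx=5.9,fy=5.9,interpolation=cv2.INTER_CUBIC))
a=cv2.imread("pics/scene0.png")[155:275,270:420]; cv2.imwrite("pics/scenec.png",cv2.resize(a,None,fx=5,fy=5,interpolation=cv2.INTER_CUBIC))
E
```

```text
(no output)
```

View pics/topc.png

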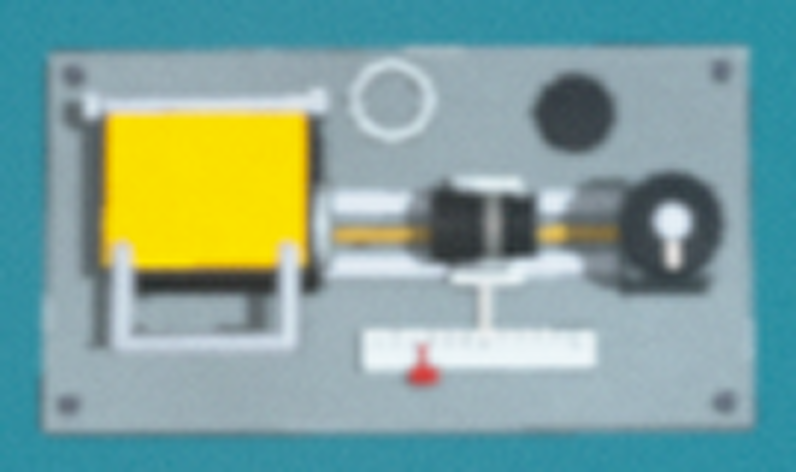

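View pics/scenec.png

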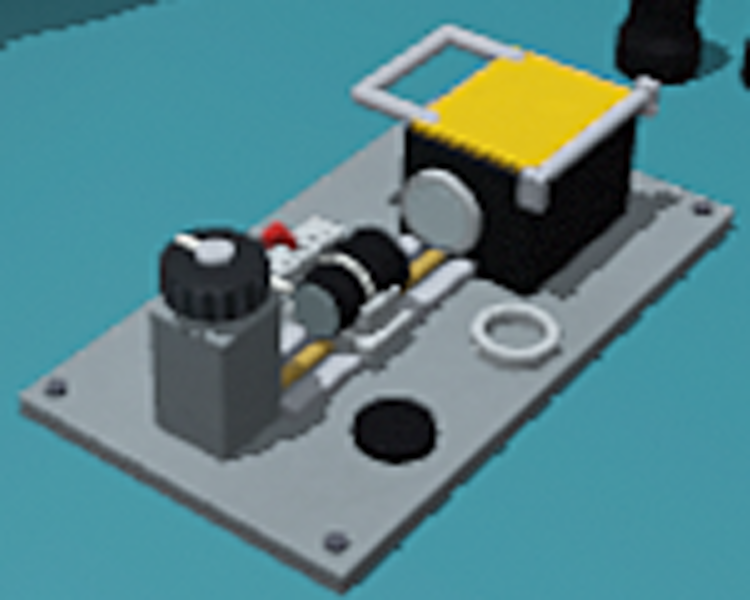

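```bash
cat > h.py <<'E'
import numpy as np, cv2
def ray(p,uv):
    uv=np.array(uv,float).reshape(-1,1,2)
    n=cv2.undistortPoints(uv,p["camera_matrix"],p["dist_coeffs"]).reshape(-1,2)
    R,t=np.array(p["R"]),np.array(p["t"])
    d=np.c_[n,np.ones(len(n))]@R
    return -R.T@t,d
def atz(p,uv,z):
    c,d=ray(p,uv); return c+d*((z-c[2])/d[:,2])[:,None]
def tri(ps,uvs):
    A=np.zeros((3,3));b=np.zeros(3);L=[]
    for p,uv in zip(ps,uvs):
        c,d=ray(p,uv); d=d[0]/np.linalg.norm(d[0]); M=np.eye(3)-np.outer(d,d);A+=M;b+=M@c;L.append((c,M))
    x=np.linalg.solve(A,b); return x,[np.linalg.norm(M@(x-c)) for c,M in L]
def proj(p,X):
    X=np.array(X,float).reshape(-1,3)
    return cv2.projectPoints(X,cv2.Rodrigues(np.array(p["R"]))[0],np.array(p["t"]),p["camera_matrix"],p["dist_coeffs"])[0].reshape(-1,2)
E
python3 - <<'E'
from h import *
from rig import arm
T=arm.camera_params("top");S=arm.camera_params("scene")
ct=lambda u,v:((u+.5)/5.9+245-.5,(v+.5)/5.9+165-.5)
cs=lambda u,v:((u+.5)/5+270-.5,(v+.5)/5+155-.5)
c=atz(T,[ct(50,50),ct(748,45),ct(755,430),ct(42,432)],.015);print(c, c.mean(0))
cS=atz(S,[cs(735,208),cs(340,580),cs(20,395)],.015);print("scene",cS,(cS[0]+cS[2])/2)
for n,a,b in [("hub",(673,222),(213,250)),("barmid",(205,343),(402,62)),("barR",(292,341),(356,94)),("hingeR",(318,100),(533,178)),("hingeL",(92,105),(650,88))]:
    print(n,tri([T,S],[ct(*a),cs(*b)]))
v=c[0]-c[1]+c[3]-c[2]; print("yaw",np.arctan2(-v[0],v[1]))
E
```

```text
[[ 0.634726    0.26328553  0.015     ]
 [ 0.63447853 -0.13702171  0.015     ]
 [ 0.41375565 -0.13668756  0.015     ]
 [ 0.41488951  0.26374753  0.015     ]] [0.52446242 0.06333095 0.015     ]
scene [[ 0.6322697   0.26681881  0.015     ]
 [ 0.63408695 -0.13616771  0.015     ]
 [ 0.41532652 -0.13366757  0.015     ]] [0.52379811 0.06657562 0.015     ]
hub (array([ 0.51369544, -0.08603115,  0.1290526 ]), [np.float64(0.0004422615211419112), np.float64(0.00044226152114186284)])
barmid (array([0.45344955, 0.16277961, 0.10097098]), [np.float64(0.0008236501989600887), np.float64(0.0008236501989602529)])
barR (array([0.45409791, 0.11603937, 0.10104428]), [np.float64(0.0010053833062452471), np.float64(0.00100538330624505)])
hingeR (array([0.58500893, 0.10252893, 0.10357265]), [np.float64(0.0009667917333893322), np.float64(0.0009667917333894097)])
hingeL (array([0.58492434, 0.22630806, 0.10201281]), [np.float64(0.0007663551227637461), np.float64(0.0007663551227638405)])
yaw -0.001725067697790104
```

```bash
cat > go.py <<'E'
import sys,numpy as np
from scipy.spatial.transform import Rotation as Ro
from rig import arm
# go.py x y z yaw(deg of tool y axis from world y, ccw from above)
s=arm.state(); R0=Ro.from_rotvec(s["tool_rot"]); p=s["tcp_pos"]
x,y,z,yaw=map(float,sys.argv[1:5]); yaw=np.radians(yaw)
yt=np.array([-np.sin(yaw),np.cos(yaw),0]); zt=np.array([0,0,-1.]); xt=np.cross(yt,zt)
R1=Ro.from_matrix(np.c_[xt,yt,zt])
print("now",p.round(4),"shift mm",(R0.inv().apply(np.array([x,y,z])-p)*1000).round(1),"turn",(R0.inv()*R1).as_rotvec().round(3))
E
python3 - <<'E'
from h import *
from rig import arm
from scipy.spatial.transform import Rotation as Ro
s=arm.state();W=arm.camera_params("wrist");R0=Ro.from_rotvec(s["tool_rot"])
C=-W["R"].T@W["t"];print("cam in tool",R0.inv().apply(C-s["tcp_pos"]),"axes",(R0.inv().as_matrix()@W["R"].T).round(3))
for n in ("scene","top"):
    P=arm.camera_params(n);print(n,-P["R"].T@P["t"])
print(R0.as_matrix().round(3))
T=arm.camera_params("top")
print("barrels",atz(T,[(192,188),(202,211)],.0))
E
python3 go.py 0.40 0.35 0.30 0
```

```text
cam in tool [ 0.07515842  0.0001671  -0.14261662] axes [[ 0.    -0.956 -0.295]
 [ 1.     0.001 -0.   ]
 [ 0.    -0.295  0.956]]
scene [ 1.04446631 -0.69782094  0.71437589]
top [ 0.26175173 -0.00210126  1.65699046]
[[-0.944  0.329 -0.001]
 [ 0.329  0.944 -0.001]
 [ 0.    -0.001 -1.   ]]
barrels [[0.58759952 0.47315499 0.        ]
 [0.5081447  0.43626528 0.        ]]
now [0.2134 0.6135 0.2306] shift mm [-262.8 -187.6  -69.1] turn [-0.001 -0.    -0.335]
```

```bash
python3 -m pendant '[{"x":-40,"y":-28,"z":-10,"az":-0.04},{"x":-80,"y":-56,"z":-20,"az":-0.08},{"x":-120,"y":-84,"z":-20,"az":-0.13},{"x":-160,"y":-112,"z":-20,"az":-0.18},{"x":-200,"y":-140,"z":-20,"az":-0.24},{"x":-240,"y":-170,"z":-20,"az":-0.29},{"x":-262,"y":-188,"z":-20,"az":-0.335},{"x":-262,"y":-188,"z":-20,"az":-0.335}]'; python3 go.py 0.45 0.03 0.22 0
```

```text
now [0.2134 0.6135 0.2306] shift mm [-415.2 -473.3   11.3] turn [-0.001 -0.    -0.335]invalid input at $[0]: expected keys grip, x, y, z, ax, ay, az
```

All keys are required in each row.

```bash
python3 -m pendant '[{"grip":0,"x":-40,"y":-28,"z":-10,"ax":0,"ay":0,"az":-0.04},{"grip":0,"x":-80,"y":-56,"z":-20,"ax":0,"ay":0,"az":-0.08},{"grip":0,"x":-120,"y":-84,"z":-20,"ax":0,"ay":0,"az":-0.13},{"grip":0,"x":-160,"y":-112,"z":-20,"ax":0,"ay":0,"az":-0.18},{"grip":0,"x":-200,"y":-140,"z":-20,"ax":0,"ay":0,"az":-0.24},{"grip":0,"x":-240,"y":-170,"z":-20,"ax":0,"ay":0,"az":-0.29},{"grip":0,"x":-262,"y":-188,"z":-20,"ax":0,"ay":0,"az":-0.335},{"grip":0,"x":-262,"y":-188,"z":-20,"ax":0,"ay":0,"az":-0.335}]'; python3 go.py 0.45 0.03 0.22 0; python3 -c "
from rig import arm
print(arm.state()['joint_pos'].round(3))"
```

```text
time_s: 0.95
tcp_pos: [0.4024, 0.3449, 0.2512]
tool_rot: [0.012, 3.14, -0.005]
contact_force: [-0.4, -0.3, 0.1]
grip_width: 0.999
now [0.4024 0.3449 0.2512] shift mm [ -50.  -314.5   32.2] turn [-0.003  0.001 -0.008]
[-0.741  0.433 -0.032  1.825  0.021  0.885  0.779]
```

```bash
python3 -m pendant '[{"grip":0,"x":-6,"y":-45,"z":5,"ax":0,"ay":0,"az":0},{"grip":0,"x":-12,"y":-90,"z":10,"ax":0,"ay":0,"az":0},{"grip":0,"x":-20,"y":-135,"z":15,"ax":0,"ay":0,"az":0},{"grip":0,"x":-28,"y":-180,"z":20,"ax":0,"ay":0,"az":0},{"grip":0,"x":-36,"y":-225,"z":25,"ax":0,"ay":0,"az":0},{"grip":0,"x":-44,"y":-270,"z":30,"ax":0,"ay":0,"az":-0.01},{"grip":0,"x":-50,"y":-314,"z":32,"ax":0,"ay":0,"az":-0.01},{"grip":0,"x":-50,"y":-314,"z":32,"ax":0,"ay":0,"az":-0.01}]'; python3 - <<'E'
from h import *
from rig import arm
import pickle
s=arm.state();W=arm.camera_params("wrist"); im=arm.read_camera("wrist")
cv2.imwrite("pics/w1.png",im[:,:,::-1]); pickle.dump((s,W),open("w1.pkl","wb")); print(s["tcp_pos"],s["joint_pos"],s["qd"])
E
```

```text
time_s: 1.75
tcp_pos: [0.4496, 0.0305, 0.219]
tool_rot: [0.001, -3.141, 0.004]
contact_force: [-0.4, 0.3, 1.0]
grip_width: 0.999
[0.44955667 0.0304638  0.21898292] [-0.14146202  0.36646526  0.0125225   2.06346295 -0.00265469  0.7125971
  1.44341185] [-0.08272246 -0.0028406  -0.08227295 -0.00642946 -0.03727121  0.00226405
 -0.071394  ]
```

View pics/w1.png

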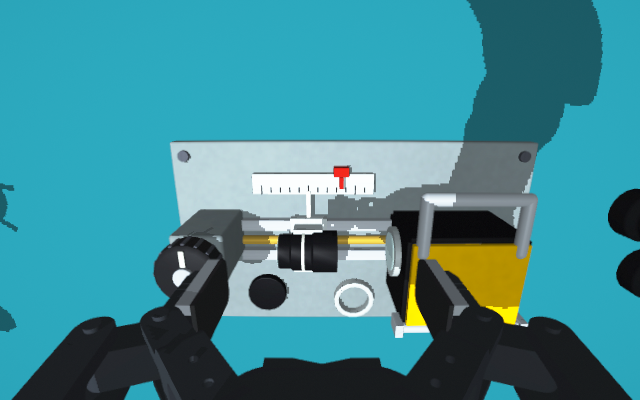

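The pointer is at (309,205) and the marker's red line at (342,183). The wheel is at (180,270). The bar runs from (428,200) to (530,200). I'll enlarge the scale.

```bash
python3 - <<'E'
import cv2
a=cv2.imread("pics/w1.png")
cv2.imwrite("pics/w1c.png",cv2.resize(a[160:240,290:360],None,fx=7,fy=7,interpolation=cv2.INTER_NEAREST))
cv2.imwrite("pics/w1d.png",cv2.resize(a[180:340,385:545],None,fx=3.7,fy=3.7,interpolation=cv2.INTER_CUBIC))
cv2.imwrite("pics/w1e.png",cv2.resize(a[200:320,145:265],None,fx=5,fy=5,interpolation=cv2.INTER_CUBIC))
E
```

```text
(no output)
```

View pics/w1c.png

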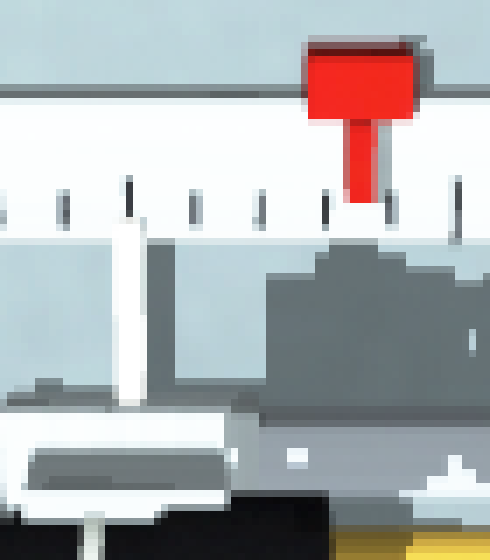

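View pics/w1d.png

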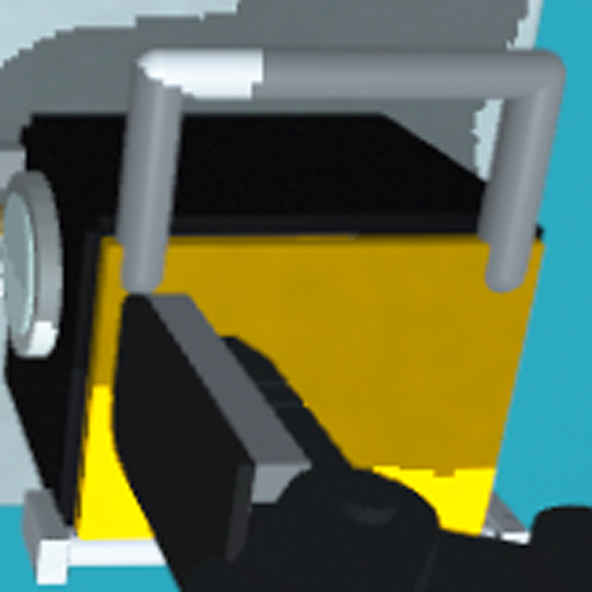

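View pics/w1e.png

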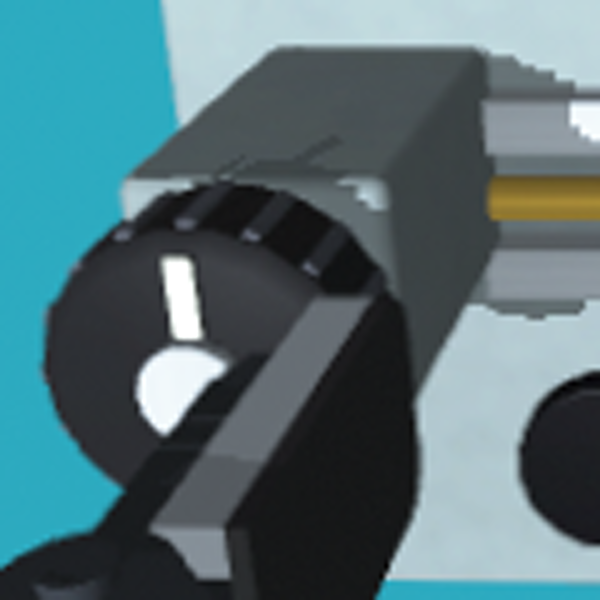

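```bash
python3 - <<'E'
from h import *
from rig import arm
import pickle
s,W=pickle.load(open("w1.pkl","rb"))
f=lambda u,v,k,x0,y0:(u/k+x0-.5,v/k+y0-.5)
for z in (.025,.031):
    print(z,atz(W,[f(131,222,7,290,160),f(361,185,7,290,160),f(361,200,7,290,160),f(129,195,7,290,160),f(458,208,7,290,160)],z))
# bar: center line at z .098; ends
print("bar",atz(W,[f(146,72,3.7,385,180),f(355,75,3.7,385,180),f(560,75,3.7,385,180)],.098))
T=arm.camera_params("top");c=lambda u,v:((u+.5)/5.9+244.5,(v+.5)/5.9+164.5)
print("bar corner tri R", tri([W,T],[f(146,70,3.7,385,180),c(120+172,343)]) )
print("bar corner tri L", tri([W,T],[f(545,75,3.7,385,180),c(122,343)]) )
print("hub",tri([W,T],[f(185,392,5,145,200),c(673,222)]))
print(atz(W,[f(158,255,5,145,200),f(205,340,5,145,200)],.125))
E
python3 go.py 0.514 -0.0855 0.17 65
```

```text
0.025 [[0.46508749 0.0156277  0.025     ]
 [0.45916377 0.0509207  0.025     ]
 [0.4615345  0.05096398 0.025     ]
 [0.46080133 0.01536875 0.025     ]
 [0.46277368 0.06589409 0.025     ]]
0.031 [[0.46347348 0.0159016  0.031     ]
 [0.45765534 0.05056557 0.031     ]
 [0.45998382 0.05060808 0.031     ]
 [0.45926372 0.01564727 0.031     ]
 [0.46120092 0.06527209 0.031     ]]
bar [[0.45207895 0.11757484 0.098     ]
 [0.45269718 0.16672586 0.098     ]
 [0.45258479 0.21609377 0.098     ]]
bar corner tri R (array([0.45349747, 0.11783265, 0.0950671 ]), [np.float64(0.0012302693793030863), np.float64(0.0012302693793030044)])
bar corner tri L (array([0.45240888, 0.20787651, 0.10403329]), [np.float64(0.0016430726328644622), np.float64(0.0016430726328645136)])
hub (array([ 0.51387316, -0.08683092,  0.12444832]), [np.float64(0.0003520269708600778), np.float64(0.0003520269708599607)])
[[ 0.48811299 -0.08785258  0.125     ]
 [ 0.50348834 -0.08207738  0.125     ]]
now [0.4494 0.0341 0.2191] shift mm [ -64.1 -119.8   49.1] turn [-0.00e+00 -1.00e-03 -1.13e+00]
```

```bash
python3 go.py 0.514 -0.086 0.16 45;  python3 -m pendant '[{"grip":0,"x":-25,"y":-40,"z":10,"ax":0,"ay":0,"az":-0.14},{"grip":0,"x":-50,"y":-80,"z":30,"ax":0,"ay":0,"az":-0.28},{"grip":0,"x":-64,"y":-120,"z":50,"ax":0,"ay":0,"az":-0.42},{"grip":0,"x":-64,"y":-120,"z":59,"ax":0,"ay":0,"az":-0.56},{"grip":0,"x":-64,"y":-120,"z":59,"ax":0,"ay":0,"az":-0.70},{"grip":0,"x":-64,"y":-120,"z":59,"ax":0,"ay":0,"az":-0.784},{"grip":0,"x":-64,"y":-120,"z":59,"ax":0,"ay":0,"az":-0.784},{"grip":0,"x":-64,"y":-120,"z":59,"ax":0,"ay":0,"az":-0.784}]'; python3 go.py 0.514 -0.086 0.096 45; python3 -c "
from rig import arm
print(arm.state()['joint_pos'].round(3))"
```

```text
now [0.4494 0.0341 0.2191] shift mm [ -64.1 -120.3   59.1] turn [-0.    -0.001 -0.781]
time_s: 2.6
tcp_pos: [0.5149, -0.0813, 0.1603]
tool_rot: [-1.215, 2.897, 0.001]
contact_force: [-0.6, -0.5, 0.1]
grip_width: 0.998
now [ 0.5149 -0.0813  0.1603] shift mm [ 4.  -2.7 64.3] turn [0.001 0.001 0.009]
[ 0.238  0.55  -0.197  1.944  0.166  0.663  2.303]
```

```bash
python3 -m pendant '[{"grip":0,"x":0,"y":0,"z":20,"ax":0,"ay":0,"az":0},{"grip":0,"x":0,"y":0,"z":20,"ax":0,"ay":0,"az":0},{"grip":0,"x":0,"y":0,"z":20,"ax":0,"ay":0,"az":0}]'; python3 go.py 0.514 -0.086 0.096 45
```

```text
time_s: 2.9
tcp_pos: [0.5144, -0.0823, 0.1404]
tool_rot: [1.215, -2.897, -0.001]
contact_force: [0.3, 0.6, 0.7]
grip_width: 1.0
now [ 0.5144 -0.0823  0.1404] shift mm [ 2.9 -2.3 44.4] turn [ 0.001 -0.     0.009]
```

```bash
python3 -m pendant '[{"grip":0,"x":3,"y":-2.3,"z":10,"ax":0,"ay":0,"az":0},{"grip":0,"x":3,"y":-2.3,"z":28,"ax":0,"ay":0,"az":0},{"grip":0,"x":3,"y":-2.3,"z":44,"ax":0,"ay":0,"az":0},{"grip":0,"x":3,"y":-2.3,"z":44,"ax":0,"ay":0,"az":0},{"grip":0.2,"x":3,"y":-2.3,"z":44,"ax":0,"ay":0,"az":0},{"grip":0.28,"x":3,"y":-2.3,"z":44,"ax":0,"ay":0,"az":0}]' 30; python3 go.py 0.514 -0.086 0.096 45; python3 - <<'E'
from rig import arm
import cv2
cv2.imwrite("pics/w2.png",arm.read_camera("wrist")[:,:,::-1])
E
```

```text
time_s: 3.5
tcp_pos: [0.5144, -0.0867, 0.097]
tool_rot: [-1.214, 2.897, -0.0]
contact_force: [-3.0, 4.3, 2.3]
grip_width: 0.724
now [ 0.5144 -0.0867  0.097 ] shift mm [-0.2  0.7  1. ] turn [-0.     0.001  0.009]
```

View pics/w2.png

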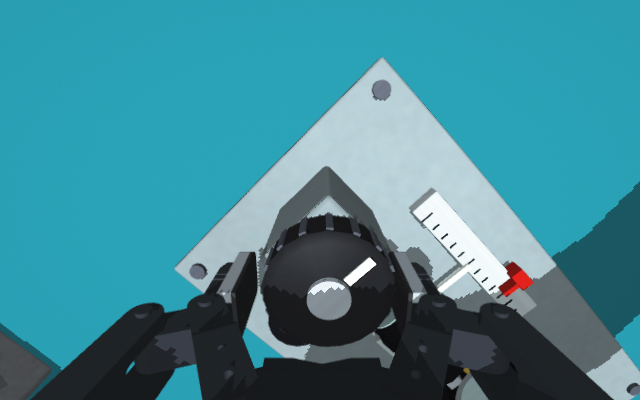

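```bash
python3 -m pendant '[{"grip":0.28,"x":-0.2,"y":1.5,"z":1,"ax":0,"ay":0,"az":0},{"grip":0.34,"x":-0.2,"y":1.5,"z":1,"ax":0,"ay":0,"az":0},{"grip":0.6,"x":-0.2,"y":1.5,"z":1,"ax":0,"ay":0,"az":0},{"grip":0.6,"x":-0.2,"y":1.5,"z":1,"ax":0,"ay":0,"az":0}]' 30; python3 go.py 0.514 -0.086 0.096 45
```

```text
time_s: 3.95
tcp_pos: [0.5124, -0.0847, 0.0959]
tool_rot: [1.216, -2.896, -0.002]
contact_force: [-3.7, 3.4, 7.2]
grip_width: 0.652
now [ 0.5124 -0.0847  0.0959] shift mm [-0.2 -2.  -0.1] turn [ 0.001 -0.     0.009]
```

```bash
python3 -m pendant '[{"grip":0.6,"x":0,"y":1.5,"z":-2,"ax":0,"ay":0,"az":0},{"grip":0.6,"x":0,"y":1.5,"z":-2,"ax":0,"ay":0,"az":0}]' 40; python3 go.py 0.514 -0.086 0.096 45;python3 - <<'E'
from rig import arm
import cv2
cv2.imwrite("pics/w3.png",arm.read_camera("wrist")[:,:,::-1])
s=arm.state();print(s["contact_force"],s["ft_torque"])
E
```

```text
time_s: 4.15
tcp_pos: [0.5124, -0.0847, 0.0963]
tool_rot: [-1.215, 2.897, -0.0]
contact_force: [4.2, 0.0, -14.5]
grip_width: 0.641
now [ 0.5124 -0.0847  0.0963] shift mm [-0.2 -2.1  0.3] turn [-0.     0.     0.009]
[  5.07446193  -0.85289705 -16.47696301] [ 0.05910625 -0.78229033  0.01535336]
```

View pics/w3.png

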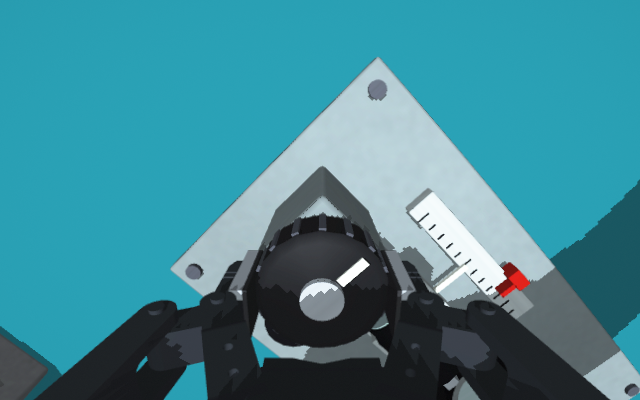

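```bash
python3 -m pendant '[{"grip":0.6,"x":-0.5,"y":-0.5,"z":1.3,"ax":0,"ay":0,"az":0.05},{"grip":0.6,"x":-0.5,"y":-0.5,"z":1.3,"ax":0,"ay":0,"az":0.15},{"grip":0.6,"x":-0.5,"y":-0.5,"z":1.3,"ax":0,"ay":0,"az":0.25},{"grip":0.6,"x":-0.5,"y":-0.5,"z":1.3,"ax":0,"ay":0,"az":0.35},{"grip":0.6,"x":-0.5,"y":-0.5,"z":1.3,"ax":0,"ay":0,"az":0.45},{"grip":0.6,"x":-0.5,"y":-0.5,"z":1.3,"ax":0,"ay":0,"az":0.55}]' 40; python3 -c "
from rig import arm
s=arm.state();print(s['contact_force'],s['ft_torque'],s['joint_pos'])"
```

```text
time_s: 4.8
tcp_pos: [0.5124, -0.0846, 0.0962]
tool_rot: [0.376, -3.118, -0.0]
contact_force: [-0.7, 0.7, -3.6]
grip_width: 0.642
[-0.65302678  0.68489883 -3.62821306] [0.17602472 0.0679501  0.07134013] [ 0.11810411  0.64701127 -0.01274852  1.99859645  0.01615373  0.49685468
  1.904623  ]
```

```bash
python3 -m pendant '[{"grip":0.6,"x":0,"y":0,"z":0,"ax":0,"ay":0,"az":0.13},{"grip":0.6,"x":0,"y":0,"z":0,"ax":0,"ay":0,"az":0.26},{"grip":0.6,"x":0,"y":0,"z":0,"ax":0,"ay":0,"az":0.39},{"grip":0.6,"x":0,"y":0,"z":0,"ax":0,"ay":0,"az":0.52},{"grip":0.6,"x":0,"y":0,"z":0,"ax":0,"ay":0,"az":0.65},{"grip":0.6,"x":0,"y":0,"z":0,"ax":0,"ay":0,"az":0.78},{"grip":0.6,"x":0,"y":0,"z":0,"ax":0,"ay":0,"az":0.91},{"grip":0.6,"x":0,"y":0,"z":0,"ax":0,"ay":0,"az":1.0}]' 40; python3 -c "
from rig import arm
s=arm.state();print(s['contact_force'],s['ft_torque'],s['joint_pos'])"
```

```text
time_s: 5.6
tcp_pos: [0.5124, -0.0843, 0.0962]
tool_rot: [-1.165, -2.917, -0.0]
contact_force: [0.1, 0.9, -3.6]
grip_width: 0.643
[ 0.12585713  0.87439617 -3.5607974 ] [ 0.1253393  -0.07703847  0.08906531] [-0.06155989  0.66396907  0.2576865   2.00379704 -0.32607479  0.51357897
  1.24028361]
```

```bash
python3 -m pendant '[{"grip":0.6,"x":0,"y":0,"z":0,"ax":0,"ay":0,"az":0.13},{"grip":0.6,"x":0,"y":0,"z":0,"ax":0,"ay":0,"az":0.26},{"grip":0.6,"x":0,"y":0,"z":0,"ax":0,"ay":0,"az":0.39},{"grip":0.6,"x":0,"y":0,"z":0,"ax":0,"ay":0,"az":0.52},{"grip":0.6,"x":0,"y":0,"z":0,"ax":0,"ay":0,"az":0.65},{"grip":0.6,"x":0,"y":0,"z":0,"ax":0,"ay":0,"az":0.78},{"grip":0.6,"x":0,"y":0,"z":0,"ax":0,"ay":0,"az":0.91},{"grip":0.6,"x":0,"y":0,"z":0,"ax":0,"ay":0,"az":1.0}]' 40; python3 -c "
from rig import arm
s=arm.state();print(s['contact_force'],s['ft_torque'],s['joint_pos'])"
```

```text
time_s: 6.4
tcp_pos: [0.5126, -0.0844, 0.0962]
tool_rot: [-2.421, -2.001, -0.0]
contact_force: [-0.7, -0.3, -4.0]
grip_width: 0.637
[-0.69327975 -0.3166515  -3.97007256] [-0.1661269  -0.13582425  0.06983635] [-0.23496125  0.71491553  0.53313345  2.00853633 -0.64340618  0.58954359
  0.55256801]
```

```bash
python3 -m pendant '[{"grip":0.6,"x":0,"y":0,"z":0,"ax":0,"ay":0,"az":0.13},{"grip":0.6,"x":0,"y":0,"z":0,"ax":0,"ay":0,"az":0.26},{"grip":0.6,"x":0,"y":0,"z":0,"ax":0,"ay":0,"az":0.39},{"grip":0.6,"x":0,"y":0,"z":0,"ax":0,"ay":0,"az":0.52},{"grip":0.6,"x":0,"y":0,"z":0,"ax":0,"ay":0,"az":0.65},{"grip":0.6,"x":0,"y":0,"z":0,"ax":0,"ay":0,"az":0.78},{"grip":0.6,"x":0,"y":0,"z":0,"ax":0,"ay":0,"az":0.89},{"grip":0.6,"x":0,"y":0,"z":0,"ax":0,"ay":0,"az":0.91}]' 40; python3 - <<'E'
from rig import arm
import cv2,numpy as np
s=arm.state();print(s['contact_force'],s['ft_torque'],s['joint_pos'])
r=s["tool_rot"];print("yaw",-2*np.arctan2(abs(r[0]),abs(r[1])))
cv2.imwrite("pics/w4.png",arm.read_camera("wrist")[:,:,::-1])
a=arm.read_camera("scene")[155:275,270:420,::-1]
cv2.imwrite("pics/s4.png",cv2.resize(a,None,fx=5,fy=5,interpolation=cv2.INTER_CUBIC))
E
```

```text
time_s: 7.2
tcp_pos: [0.5128, -0.0845, 0.0962]
tool_rot: [3.053, 0.739, -0.0]
contact_force: [-0.1, 0.2, -1.1]
grip_width: 0.636
[-0.06021272  0.15435712 -1.11785425] [-0.31281892  0.05686785  0.10198605] [-0.37457374  0.79549139  0.78040895  2.01190776 -0.87888642  0.71088532
 -0.123375  ]
yaw -2.6664465302379714
```

View pics/w4.png

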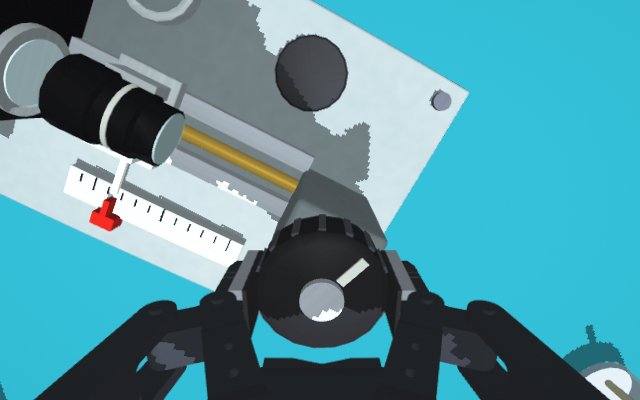

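View pics/s4.png

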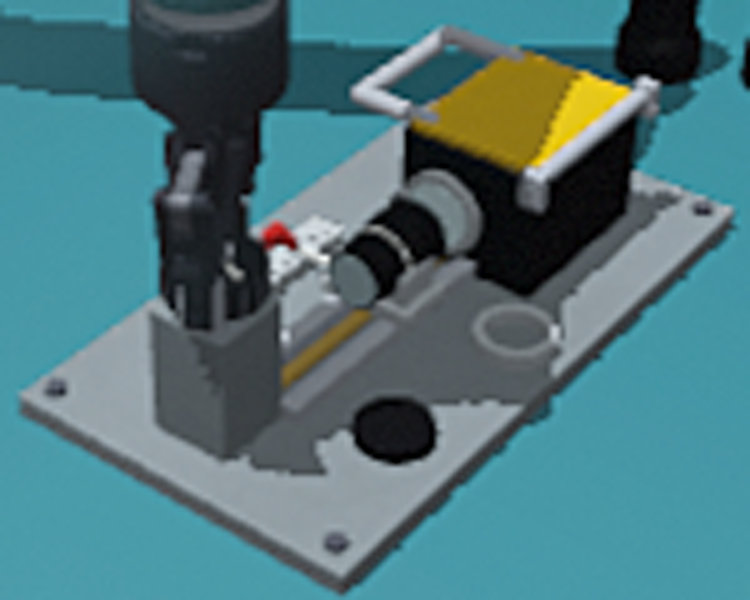

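The wrist view shows the pointer at about (121,177) right next to the red marker at (105,213). I'll enlarge it.

```bash
python3 - <<'E'
import cv2
a=cv2.imread("pics/w4.png")
cv2.imwrite("pics/w4c.png",cv2.resize(a[150:240,70:160],None,fx=6.6,fy=6.6,interpolation=cv2.INTER_NEAREST))
E
```

```text
(no output)
```

View pics/w4c.png

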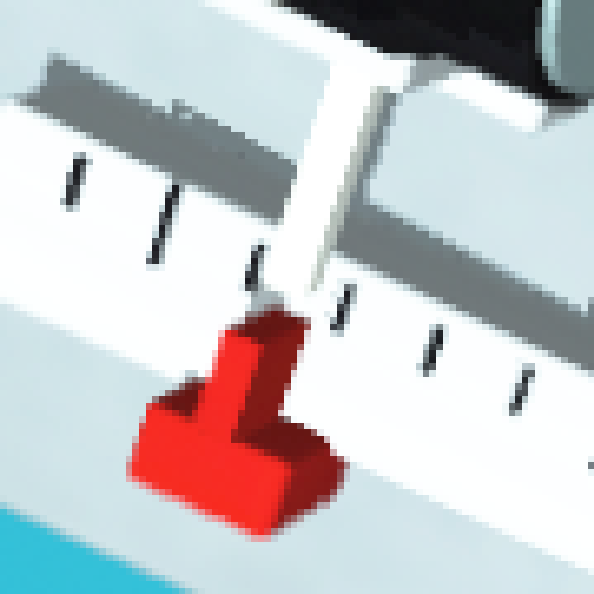

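```bash
python3 -m pendant '[{"grip":0.3,"x":0,"y":0,"z":0,"ax":0,"ay":0,"az":0},{"grip":0.1,"x":0,"y":0,"z":0,"ax":0,"ay":0,"az":0},{"grip":0,"x":0,"y":0,"z":0,"ax":0,"ay":0,"az":0},{"grip":0,"x":0,"y":0,"z":-5,"ax":0,"ay":0,"az":0},{"grip":0,"x":0,"y":0,"z":-35,"ax":0,"ay":0,"az":0},{"grip":0,"x":0,"y":0,"z":-60,"ax":0,"ay":0,"az":0},{"grip":0,"x":0,"y":0,"z":-60,"ax":0,"ay":0,"az":0}]'; python3 go.py 0.46 -0.025 0.14 -90
```

```text
time_s: 8.0
tcp_pos: [0.5147, -0.0856, 0.1591]
tool_rot: [3.051, 0.74, 0.008]
contact_force: [0.2, 0.4, 0.2]
grip_width: 1.0
now [ 0.5147 -0.0856  0.1591] shift mm [-21.  -79.   18.7] turn [ 0.006 -0.002 -1.095]
```

```bash
python3 -m pendant '[{"grip":0,"x":-5,"y":-25,"z":0,"ax":0,"ay":0,"az":-0.14},{"grip":0,"x":-12,"y":-50,"z":0,"ax":0,"ay":0,"az":-0.28},{"grip":0,"x":-20,"y":-75,"z":0,"ax":0,"ay":0,"az":-0.42},{"grip":0,"x":-21,"y":-79,"z":5,"ax":0,"ay":0,"az":-0.56},{"grip":0,"x":-21,"y":-79,"z":15,"ax":0,"ay":0,"az":-0.7},{"grip":0,"x":-21,"y":-79,"z":19,"ax":0,"ay":0,"az":-0.84},{"grip":0,"x":-21,"y":-79,"z":19,"ax":0,"ay":0,"az":-0.98},{"grip":0,"x":-21,"y":-79,"z":19,"ax":0,"ay":0,"az":-1.09}]';python3 -m pendant '[{"grip":0,"x":0,"y":0,"z":0,"ax":0,"ay":0,"az":0},{"grip":0,"x":0,"y":0,"z":0,"ax":0,"ay":0,"az":0},{"grip":0,"x":0,"y":0,"z":0,"ax":0,"ay":0,"az":0}]'; python3 - <<'E'
from rig import arm
import cv2,pickle
s=arm.state();W=arm.camera_params("wrist"); im=arm.read_camera("wrist")[:,:,::-1]; pickle.dump((s,W),open("w5.pkl","wb"))
print(s["joint_pos"],s["tcp_pos"],-W["R"].T@W["t"])
cv2.imwrite("pics/w5.png",im)
E
```

```text
time_s: 8.8
tcp_pos: [0.4575, -0.0239, 0.1367]
tool_rot: [-2.221, -2.221, 0.0]
contact_force: [0.2, -0.3, -0.3]
grip_width: 0.997
time_s: 9.1
tcp_pos: [0.4578, -0.024, 0.1369]
tool_rot: [-2.229, -2.214, 0.0]
contact_force: [-0.2, -0.0, 0.6]
grip_width: 0.999
[-0.38510814  0.57824327  0.5514383   2.13953358 -0.56144833  0.56761978
  0.5713511 ] [ 0.45780823 -0.02396258  0.13690589] [0.45837265 0.0513258  0.27951975]
```

View pics/w5.png

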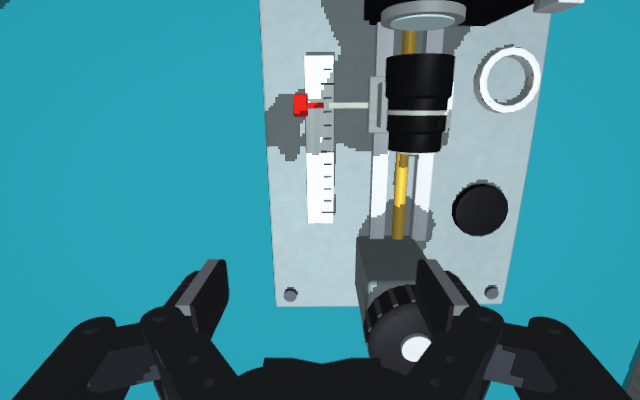

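The pointer at about (345,105) and the red line at about (318,105) are nearly in line. I'll enlarge.

```bash
python3 - <<'E'
import cv2
a=cv2.imread("pics/w5.png")
cv2.imwrite("pics/w5c.png",cv2.resize(a[80:130,285:385],None,fx=8,fy=8,interpolation=cv2.INTER_NEAREST))
E
```

```text
(no output)
```

View pics/w5c.png

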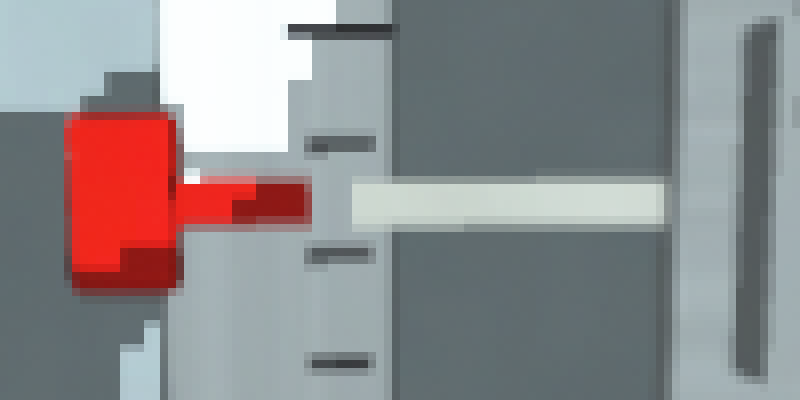

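Pointer and marker line agree to about 0.2 px, which is about 0.2 mm. Next is the flap bar, with the fingers partly closed so they fit in front of the chamber wall.

```bash
python3 go.py 0.453 0.1655 0.16 -90; python3 -m pendant '[{"grip":0.2,"x":20,"y":0,"z":-20,"ax":0,"ay":0,"az":0},{"grip":0.5,"x":60,"y":0,"z":-23,"ax":0,"ay":0,"az":0},{"grip":0.67,"x":105,"y":-2,"z":-23,"ax":0,"ay":0,"az":0},{"grip":0.67,"x":150,"y":-4,"z":-23,"ax":0,"ay":0,"az":0},{"grip":0.67,"x":189,"y":-4,"z":-23,"ax":0,"ay":0,"az":0},{"grip":0.67,"x":189,"y":-4,"z":-23,"ax":0,"ay":0,"az":0},{"grip":0.67,"x":189,"y":-4,"z":-23,"ax":0,"ay":0,"az":0},{"grip":0.67,"x":189,"y":-4,"z":-23,"ax":0,"ay":0,"az":0}]' 30; python3 go.py 0.453 0.1655 0.079 -90; python3 - <<'E'
from rig import arm
import cv2,pickle
s=arm.state();W=arm.camera_params("wrist"); im=arm.read_camera("wrist")[:,:,::-1]; pickle.dump((s,W),open("w6.pkl","wb"))
print(s["joint_pos"])
cv2.imwrite("pics/w6.png",im)
E
```

```text
now [ 0.4578 -0.024   0.1369] shift mm [189.4  -6.  -23.1] turn [-0.     0.    -0.006]
time_s: 9.95
tcp_pos: [0.4548, 0.1638, 0.16]
tool_rot: [2.229, 2.213, -0.001]
contact_force: [0.2, 0.3, -0.4]
grip_width: 0.332
now [0.4548 0.1638 0.16  ] shift mm [ 1.8 -1.8 81. ] turn [-0.     0.001 -0.007]
[-0.83137434  0.58205587  0.63634016  2.05733367 -0.54955275  0.6737397
  0.16112881]
```

View pics/w6.png

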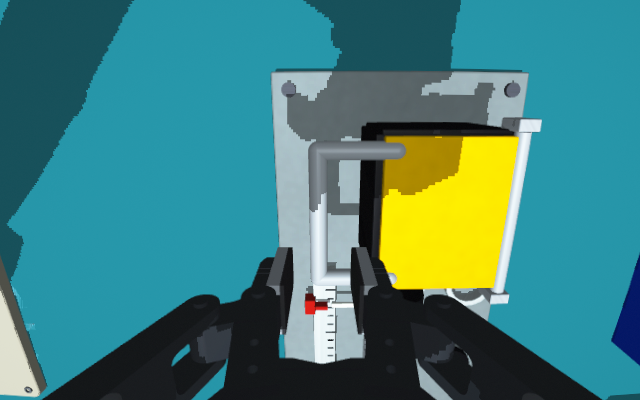

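The bar spans (318,150) to (320,275), between the pads (inner faces at about 293 and 352). I'll check its world x.

```bash
python3 - <<'E'
from h import *
import pickle
a=cv2.imread("pics/w6.png")
cv2.imwrite("pics/w6c.png",cv2.resize(a[135:295,280:440],None,fx=3.7,fy=3.7,interpolation=cv2.INTER_CUBIC))
s,W=pickle.load(open("w6.pkl","rb"));s1,W1=pickle.load(open("w1.pkl","rb"))
print(atz(W,[(318,200),(318.5,240)],.098), s["tcp_pos"])
print(atz(W,[(520,135),(500,288)],.098),"hinge")
f=lambda u,v,k,x0,y0:(u/k+x0-.5,v/k+y0-.5)
print("L corner", tri([W,W1],[(318,150),f(548,75,3.7,385,180)]))
E
```

```text
[[0.45263778 0.17778207 0.098     ]
 [0.45269951 0.14908564 0.098     ]] [0.45481014 0.16379933 0.16002762]
[[0.58112577 0.22001999 0.098     ]
 [0.58583717 0.10934103 0.098     ]] hinge
L corner (array([0.45243002, 0.21127972, 0.10044528]), [np.float64(0.0005931392037515366), np.float64(0.0005931392037515137)])
```

View pics/w6c.png

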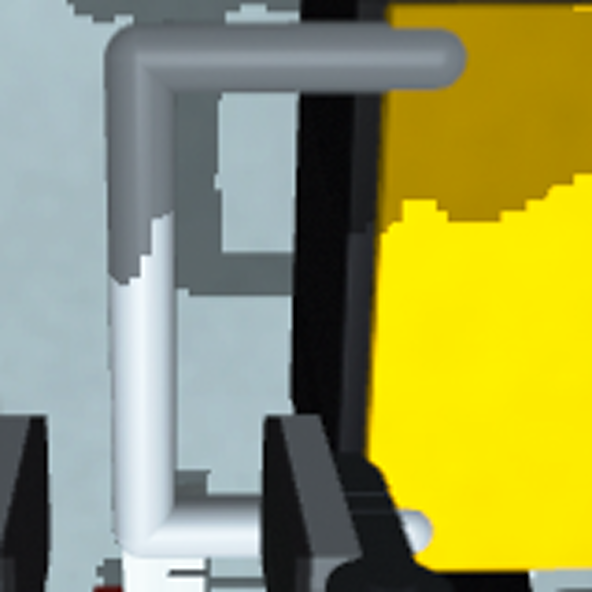

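```bash
python3 -m pendant '[{"grip":0.67,"x":2.2,"y":-2,"z":20,"ax":0,"ay":0,"az":0},{"grip":0.67,"x":2.2,"y":-2,"z":40,"ax":0,"ay":0,"az":0},{"grip":0.67,"x":2.2,"y":-2,"z":60,"ax":0,"ay":0,"az":0},{"grip":0.67,"x":2.2,"y":-2,"z":75,"ax":0,"ay":0,"az":0},{"grip":0.67,"x":2.2,"y":-2,"z":81,"ax":0,"ay":0,"az":0},{"grip":0.67,"x":2.2,"y":-2,"z":81,"ax":0,"ay":0,"az":0},{"grip":0.67,"x":2.2,"y":-2,"z":81,"ax":0,"ay":0,"az":0}]' 30; python3 - <<'E'
from rig import arm
import cv2
print(arm.state()["contact_force"],arm.state()["tcp_pos"])
cv2.imwrite("pics/w7.png",arm.read_camera("wrist")[:,:,::-1])
cv2.imwrite("pics/s7.png",cv2.resize(arm.read_camera("scene")[100:260,280:440,::-1],None,fx=3.7,fy=3.7,interpolation=cv2.INTER_CUBIC))
E
```

```text
time_s: 10.7
tcp_pos: [0.4534, 0.1667, 0.0796]
tool_rot: [2.228, 2.214, 0.001]
contact_force: [-0.8, 0.2, -0.1]
grip_width: 0.33
[-0.8407461   0.20225991 -0.08418232] [0.45342307 0.16665367 0.07955315]
```

View pics/w7.png

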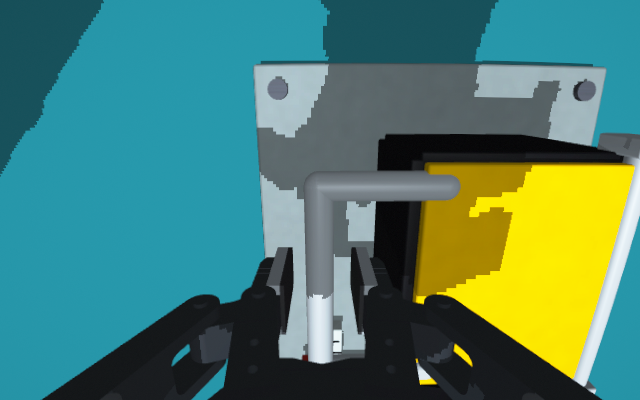

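View pics/s7.png

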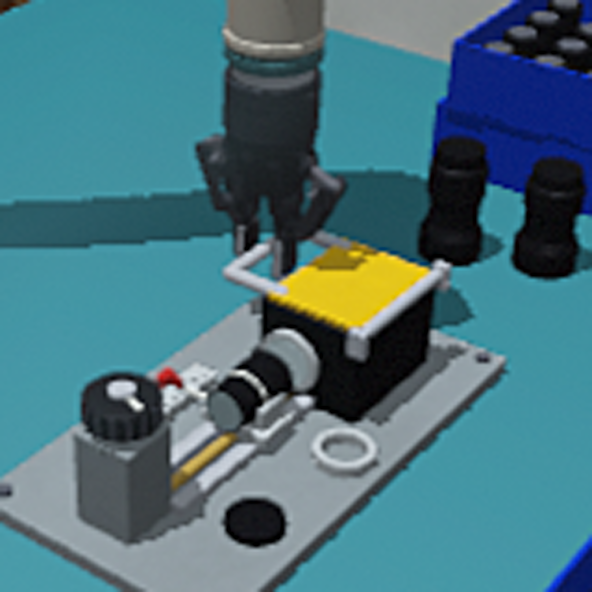

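The fingers straddle the bar (scene 285,255) without contact. I'll close them.

```bash
python3 -m pendant '[{"grip":0.8,"x":0,"y":-0.6,"z":0,"ax":0,"ay":0,"az":0},{"grip":0.9,"x":0,"y":-0.6,"z":0,"ax":0,"ay":0,"az":0},{"grip":1,"x":0,"y":-0.6,"z":0,"ax":0,"ay":0,"az":0},{"grip":1,"x":0,"y":-0.6,"z":0,"ax":0,"ay":0,"az":0},{"grip":1,"x":0,"y":-0.6,"z":0,"ax":0,"ay":0,"az":0}]' 30; python3 - <<'E'
from rig import arm
s=arm.state();print(s["contact_force"],s["tcp_pos"],s["ft_torque"],s["tool_rot"],s["joint_pos"])
E
```

```text
time_s: 11.3
tcp_pos: [0.4525, 0.1675, 0.0795]
tool_rot: [2.227, 2.216, 0.001]
contact_force: [0.3, -1.6, 5.9]
grip_width: 0.129
[ 0.25343397 -1.5711451   5.91888083] [0.4525249  0.16746677 0.0795254 ] [0.02370487 0.15188198 0.04141374] [2.22680344e+00 2.21598468e+00 1.44354424e-03] [-0.72784739  0.70148481  0.47654036  2.11537855 -0.69494091  0.48114319
  0.27906903]
```

```bash
python3 -m pendant '[{"grip":1,"x":0,"y":0.6,"z":-13,"ax":0,"ay":0,"az":0},{"grip":1,"x":0,"y":2.6,"z":-25.8,"ax":0,"ay":0,"az":0},{"grip":1,"x":0,"y":5.8,"z":-38.4,"ax":0,"ay":0,"az":0},{"grip":1,"x":0,"y":10.3,"z":-50.6,"ax":0,"ay":0,"az":0},{"grip":1,"x":0,"y":10.3,"z":-50.6,"ax":0,"ay":0,"az":0}]' 30; python3 - <<'E'
from rig import arm
import cv2
s=arm.state();print(s["contact_force"],s["tcp_pos"],s["ft_torque"],s["tool_rot"])
cv2.imwrite("pics/w8.png",arm.read_camera("wrist")[:,:,::-1])
E
```

```text
time_s: 11.8
tcp_pos: [0.4618, 0.1675, 0.1301]
tool_rot: [-2.225, -2.216, 0.001]
contact_force: [-2.3, 0.9, -0.8]
grip_width: 0.129
[-2.33931615  0.91183734 -0.81069343] [0.4618145  0.1674809  0.13007811] [-0.03618668  0.45649204  0.02249206] [-2.22539535e+00 -2.21566318e+00  8.24306276e-04]
```

View pics/w8.png

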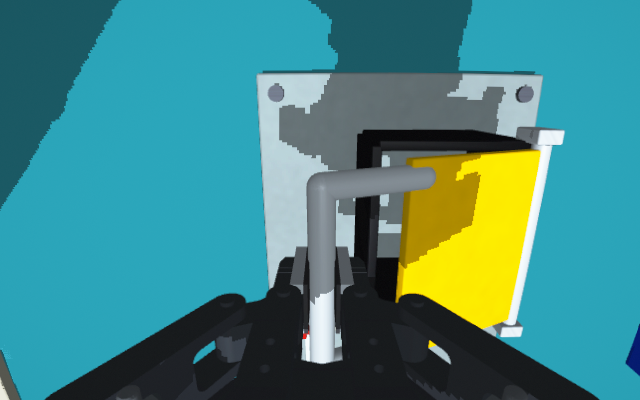

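```bash
python3 -m pendant '[{"grip":1,"x":0,"y":5.6,"z":-11.7,"ax":0,"ay":0,"az":0},{"grip":1,"x":0,"y":12.4,"z":-22.8,"ax":0,"ay":0,"az":0},{"grip":1,"x":0,"y":20.3,"z":-33.1,"ax":0,"ay":0,"az":0},{"grip":1,"x":0,"y":29.1,"z":-42.7,"ax":0,"ay":0,"az":0},{"grip":1,"x":0,"y":38.9,"z":-51.2,"ax":0,"ay":0,"az":0},{"grip":1,"x":0,"y":49.5,"z":-58.8,"ax":0,"ay":0,"az":0},{"grip":1,"x":0,"y":60.7,"z":-65.3,"ax":0,"ay":0,"az":0},{"grip":1,"x":0,"y":60.7,"z":-65.3,"ax":0,"ay":0,"az":0}]' 30; python3 - <<'E'
from rig import arm
import cv2
s=arm.state();print(s["contact_force"],s["tcp_pos"],s["ft_torque"],s["tool_rot"])
cv2.imwrite("pics/w9.png",arm.read_camera("wrist")[:,:,::-1])
E
```

```text
time_s: 12.65
tcp_pos: [0.519, 0.1675, 0.1963]
tool_rot: [-2.22, -2.21, 0.008]
contact_force: [-16.6, 0.0, 27.7]
grip_width: 0.13
[-16.57866525   0.04997246  27.66277192] [0.51895073 0.16752885 0.1962692 ] [0.14395462 3.73762892 0.02266664] [-2.21959453 -2.20982214  0.00750162]
```

View pics/w9.png

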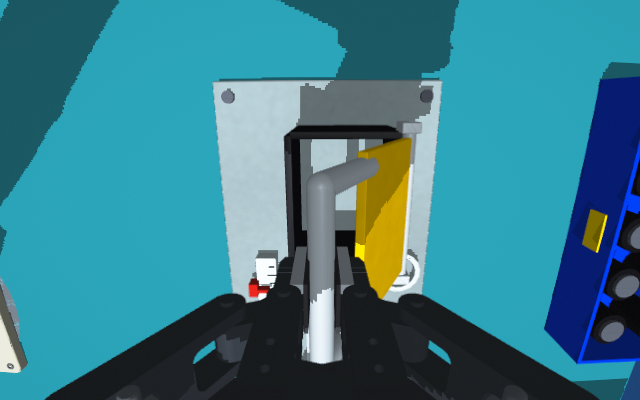

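```bash
python3 -m pendant '[{"grip":1,"x":0,"y":0,"z":-3.3,"ax":0,"ay":0,"az":0},{"grip":1,"x":0,"y":0,"z":-3.3,"ax":0,"ay":0,"az":0},{"grip":1,"x":0,"y":0,"z":-3.3,"ax":0,"ay":0,"az":0}]' 30; python3 - <<'E'
from rig import arm
import cv2
s=arm.state();print(s["contact_force"],s["tcp_pos"],s["ft_torque"],s["tool_rot"])
cv2.imwrite("pics/s10.png",cv2.resize(arm.read_camera("scene")[100:260,280:440,::-1],None,fx=3.7,fy=3.7,interpolation=cv2.INTER_CUBIC))
E
```

```text
time_s: 13.0
tcp_pos: [0.5211, 0.1675, 0.1977]
tool_rot: [-2.224, -2.214, 0.004]
contact_force: [-7.9, 0.5, 8.1]
grip_width: 0.127
[-7.91477715  0.53952572  8.13873222] [0.5211467  0.16747794 0.19771794] [0.23050593 1.55378986 0.06179461] [-2.22363921 -2.2136414   0.00384441]
```

View pics/s10.png

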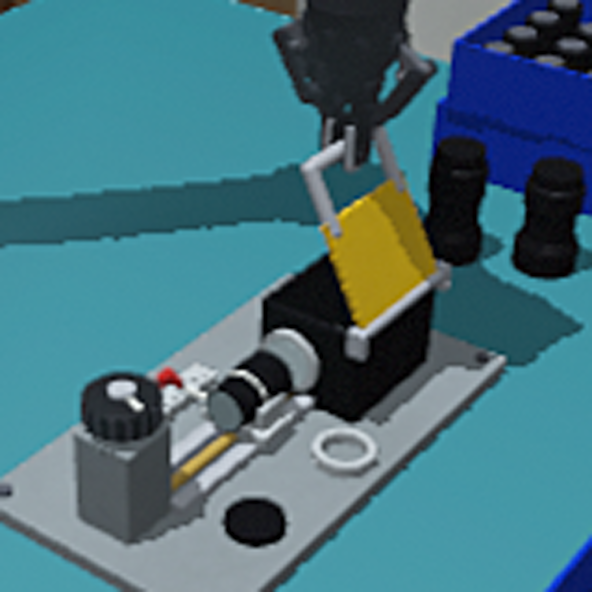

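```bash
python3 -m pendant '[{"grip":1,"x":0,"y":6,"z":-4,"ax":0,"ay":0,"az":0},{"grip":1,"x":0,"y":11.9,"z":-6.3,"ax":0,"ay":0,"az":0},{"grip":1,"x":0,"y":18,"z":-8.5,"ax":0,"ay":0,"az":0},{"grip":1,"x":0,"y":24.2,"z":-10.4,"ax":0,"ay":0,"az":0},{"grip":1,"x":0,"y":30.5,"z":-12,"ax":0,"ay":0,"az":0},{"grip":1,"x":0,"y":36.9,"z":-13.2,"ax":0,"ay":0,"az":0},{"grip":1,"x":0,"y":43,"z":-14.2,"ax":0,"ay":0,"az":0},{"grip":1,"x":0,"y":43,"z":-14.2,"ax":0,"ay":0,"az":0}]' 30; python3 - <<'E'
from rig import arm
import cv2
s=arm.state();print(s["contact_force"],s["tcp_pos"],s["ft_torque"],s["tool_rot"])
E
```

```text
time_s: 13.85
tcp_pos: [0.5678, 0.1673, 0.2125]
tool_rot: [2.226, 2.215, 0.003]
contact_force: [-1.6, 3.1, 3.4]
grip_width: 0.128
[-1.60169875  3.05781936  3.35073111] [0.5677501  0.16728995 0.21252998] [ 0.75982935  0.57688673 -0.01012914] [2.22609518 2.21543099 0.00298894]
```

```bash
python3 - <<'E'
from rig import arm
import cv2,pickle
s=arm.state();W=arm.camera_params("wrist"); im=arm.read_camera("wrist")[:,:,::-1]; pickle.dump((s,W),open("w11.pkl","wb"))
cv2.imwrite("pics/w11.png",im)
cv2.imwrite("pics/s11f.png",arm.read_camera("scene")[:,:,::-1])
a=cv2.imread("pics/s11f.png")
cv2.imwrite("pics/s11.png",cv2.resize(a[120:210,330:420],None,fx=6.5,fy=6.5,interpolation=cv2.INTER_CUBIC))
E
```

```text
(no output)
```

View pics/w11.png

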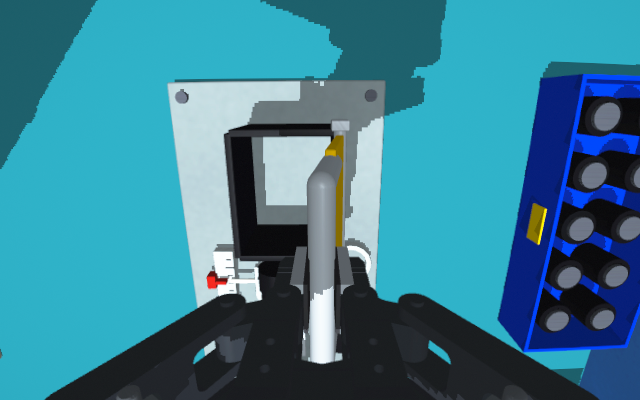

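View pics/s11.png

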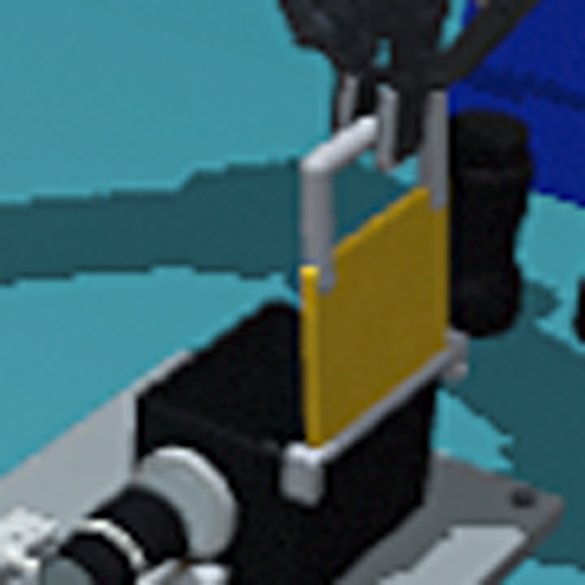

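```bash
python3 - <<'E'
import cv2
a=cv2.imread("pics/w11.png")
cv2.imwrite("pics/w11c.png",cv2.resize(a[110:260,280:380],None,fx=5,fy=4,interpolation=cv2.INTER_NEAREST))
E
```

```text
(no output)
```

View pics/w11c.png

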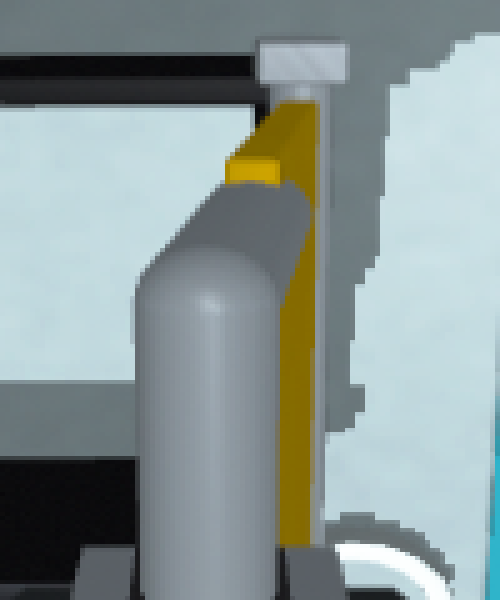

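```bash
python3 - <<'E'
from h import *
import pickle
s,W=pickle.load(open("w11.pkl","rb"))
for z in (.098,.105): print("hinge",z,atz(W,[(340.3,125.5),(339.7,133)],z))
b=atz(W,[(321.2,210),(321.1,190)],.228); print("bar",b,s["tcp_pos"])
T=s["tcp_pos"]
for h in (.5815,.5825,.584): print(h,[round(float(np.arctan2(.13,h-x)),3) for x in (b[0,0],T[0])])
E
```

```text
hinge 0.098 [[0.58291517 0.22601313 0.098     ]
 [0.58251154 0.22026782 0.098     ]]
hinge 0.105 [[0.58250509 0.2264608  0.105     ]
 [0.58211245 0.22087185 0.105     ]]
bar [[0.56779733 0.20014563 0.228     ]
 [0.56779663 0.2087147  0.228     ]] [0.5677501  0.16728995 0.21252998]
0.5815 [1.466, 1.465]
0.5825 [1.458, 1.458]
0.584 [1.447, 1.446]
```

```bash
python3 -m pendant '[{"grip":1,"x":0,"y":4,"z":-0.4,"ax":0,"ay":0,"az":0},{"grip":1,"x":0,"y":8,"z":-0.7,"ax":0,"ay":0,"az":0},{"grip":1,"x":0,"y":12,"z":-0.9,"ax":0,"ay":0,"az":0},{"grip":1,"x":0,"y":14.5,"z":-0.9,"ax":0,"ay":0,"az":0},{"grip":1,"x":0,"y":14.5,"z":-0.9,"ax":0,"ay":0,"az":0},{"grip":1,"x":0,"y":14.5,"z":-0.9,"ax":0,"ay":0,"az":0}]' 30; python3 - <<'E'
from rig import arm
import cv2,pickle
s=arm.state();W=arm.camera_params("wrist"); im=arm.read_camera("wrist")[:,:,::-1]; pickle.dump((s,W),open("w12.pkl","wb"))
print(s["contact_force"],s["tcp_pos"],s["ft_torque"],s["tool_rot"])
cv2.imwrite("pics/w12.png",im)
cv2.imwrite("pics/w12c.png",cv2.resize(im[110:260,280:380],None,fx=5,fy=4,interpolation=cv2.INTER_NEAREST))
a=arm.read_camera("scene")[:,:,::-1]
cv2.imwrite("pics/s12.png",cv2.resize(a[120:210,330:420],None,fx=6.5,fy=6.5,interpolation=cv2.INTER_CUBIC))
E
```

```text
time_s: 14.55
tcp_pos: [0.5811, 0.1671, 0.2132]
tool_rot: [-2.227, -2.216, -0.001]
contact_force: [-1.8, 5.6, 1.8]
grip_width: 0.125
[-1.75380792  5.58968858  1.77083948] [0.5810943  0.16709443 0.21317021] [1.03631775 0.61210546 0.03950965] [-2.22652704e+00 -2.21613729e+00 -7.80296664e-04]
```

View pics/w12.png

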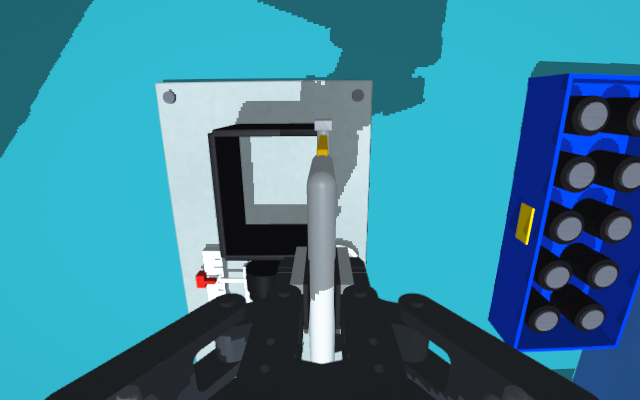

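View pics/w12c.png

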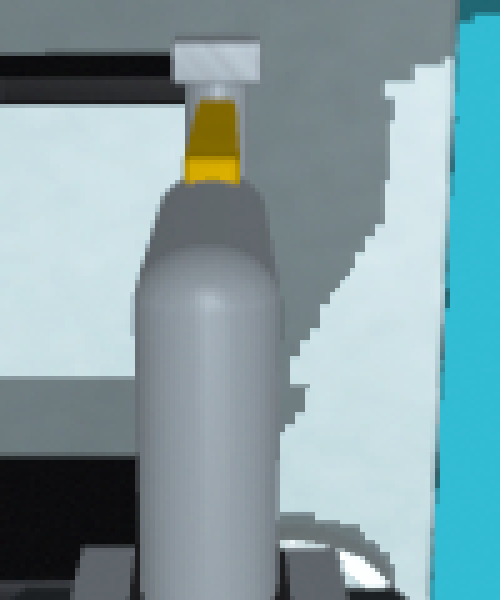

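View pics/s12.png

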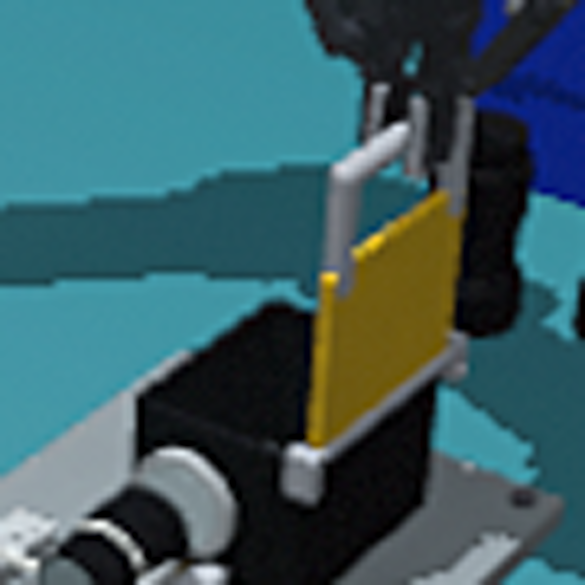

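```bash
python3 - <<'E'
from h import *
import pickle
s,W=pickle.load(open("w12.pkl","rb"))
print("hinge",atz(W,[(322.7,125.5),(322.4,133)],.102))
print("bar",atz(W,[(321.2,210),(321.1,190)],.228),s["tcp_pos"], -W["R"].T@W["t"])
a=cv2.imread("pics/w12.png")
cv2.imwrite("pics/w12d.png",cv2.resize(a[235:310,180:300],None,fx=6,fy=6,interpolation=cv2.INTER_NEAREST))
E
```

```text
hinge [[0.58234124 0.22610226 0.102     ]
 [0.58209136 0.22043329 0.102     ]]
bar [[0.58114922 0.19977425 0.228     ]
 [0.58114729 0.20838675 0.228     ]] [0.5810943  0.16709443 0.21317021] [0.58141971 0.242323   0.35583532]
```

View pics/w12d.png

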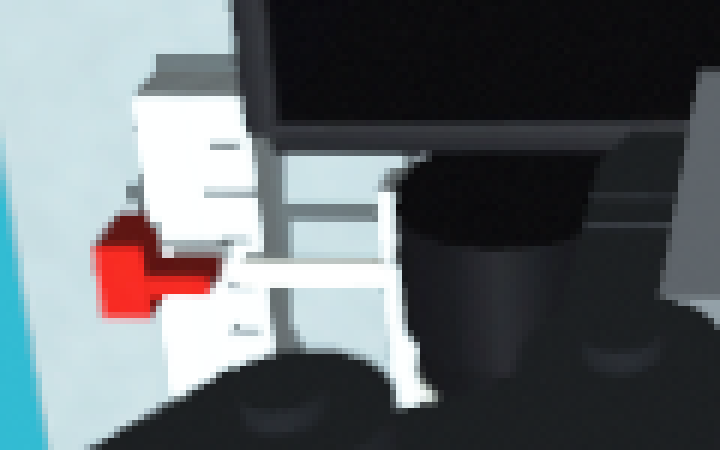

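```bash
python3 -m pendant '[{"grip":1,"x":0.5,"y":0.8,"z":0,"ax":0,"ay":0,"az":0},{"grip":1,"x":0.8,"y":1.5,"z":0,"ax":0,"ay":0,"az":0},{"grip":1,"x":0.8,"y":1.5,"z":0,"ax":0,"ay":0,"az":0},{"grip":1,"x":0.8,"y":1.5,"z":0,"ax":0,"ay":0,"az":0},{"grip":1,"x":0.8,"y":1.5,"z":0,"ax":0,"ay":0,"az":0},{"grip":1,"x":0.8,"y":1.5,"z":0,"ax":0,"ay":0,"az":0}]' 30; python3 - <<'E'
from rig import arm
import cv2,pickle
s=arm.state();W=arm.camera_params("wrist"); im=arm.read_camera("wrist")[:,:,::-1]; pickle.dump((s,W),open("w13.pkl","wb"))
print(s["contact_force"],s["tcp_pos"],s["ft_torque"],abs(s["qd"]).max())
cv2.imwrite("pics/w13c.png",cv2.resize(im[110:260,280:380],None,fx=5,fy=4,interpolation=cv2.INTER_NEAREST))
a=arm.read_camera("scene")[:,:,::-1]
cv2.imwrite("pics/s13.png",a)
E
```

```text
time_s: 15.25
tcp_pos: [0.5822, 0.1671, 0.2132]
tool_rot: [2.227, 2.215, -0.001]
contact_force: [-1.4, 3.1, 1.2]
grip_width: 0.123
[-1.42023676  3.09320782  1.24029727] [0.58222074 0.16710842 0.2131912 ] [0.61810601 0.65253065 0.03149194] 0.0014898729390323598
```

View pics/w13c.png

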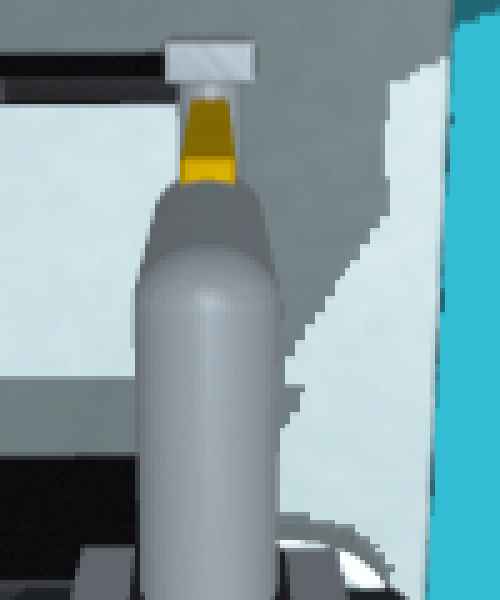

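View pics/s13.png

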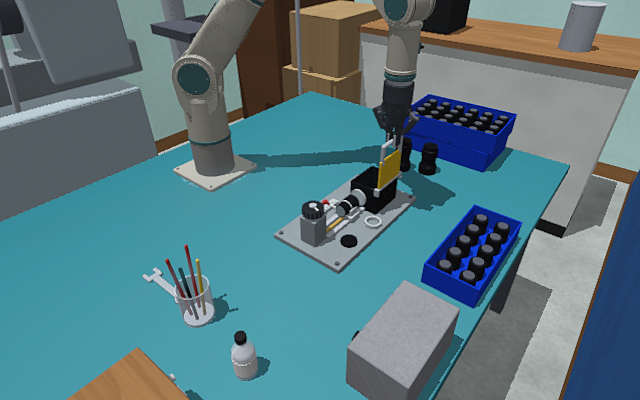

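In the wrist view the bar (col 208), the plate (209) and the hinge (209–210) are in one vertical line. The arm is still and the bystanders are where they were, so I'm handing the job in.

```bash
python3 - <<'E'
from rig import arm
print(arm.job_done()); s=arm.state(); print(s["time_s"],s["tcp_pos"],s["contact_force"])
E
```

```text
the job is handed in; nothing more can be done
None
the job is handed in; nothing more can be done
```

The pointer is on the marker and the flap is held still, straight up, between the fingers. I handed the job in at about 15.3 s.

**What I did:** I gripped the handwheel from above and turned it 3.46 rad clockwise, let go and lifted clear. I then pinched the flap bar and swung it up about the hinge to upright, keeping a 30 N grip.

**Last checks:**
- **Pointer:** from straight above it was about 0.2 mm off the marker line. It still looked in line in a later view with the flap nearly upright.
- **Flap:** the bar stood within about 0.3 mm of the hinge line, which puts the flap within a few thousandths of a radian of upright.
- **Arm:** it was at rest, with about 3.6 N on the tool.
- **Bystanders:** all looked unmoved in the last scene picture.

**What disagreed:**
- **Wheel centre:** it sat about 2 mm from where the cameras put it, so I re-centred the grip.
- **Wheel load:** re-centring briefly put about 16 N on the tool.
- **Flap load:** midway through the swing the bar stood about 3 mm off my planned arc. The force rose to about 32 N until I corrected the path.

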